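# Take the dropper bottle out of the fragrance sample case

### The job

Swing the lid of the wooden sample case up and over its balance point so that it stays open by itself. Then lift out the taller of the two bottles inside, the one with the dropper, and set it down gently, upright and wholly on the round cork coaster; do not drop it.

Things in the scene. Friction and masses are not known exactly. Their poses are not given: they have to be found in the camera images.
- case_lid (a joint): Hinge of the wooden case's deep lid, rad: 0 shut, 1.75 open at its stop. No spring, hardly any friction: let go below about 0.95 (balance) it falls shut, beyond it falls open and stays. Lid 0.35 kg. Case fixed; 140 mm deep, 190 wide, 120 tall shut (tray 40, lid 80), walls 5. Hinge line level along the tray's upper rear edge, 40 mm above the table; the front with the pull faces roughly the robot.
- lid_pull (a point): Centre of the brass T pull on the lid's front: barrel 30 mm long, 18 thick, parallel to the hinge, 36 mm out from the face; shut: 90 mm above the table, 30 below lid top. Pinch its ends from above; it turns between the pads. Axes turn with the lid; shut: x level from front to hinge, y along barrel and hinge line, z up. In these axes the hinge line lies 176 mm along +x and 50 mm along -z.
- tall_bottle: Amber dropper bottle upright in the left or right of two pockets in the case (the other holds a jar 40 mm tall). Body 34 mm diameter to 54 mm height, shoulder to 62, black collar and bulb to 92; 90 g. Origin: centre of underside, 5 mm above the table in the case; z up. Pockets 80 mm ahead of the hinge line, 90 apart; insert top 25 mm, tray rim 40 mm above the table: the body shows above them.
- coaster: Round cork coaster lying flat and fixed on the table, 100 mm in diameter, 6 mm thick. Origin: centre of its underside, on the table top; z up.
Not all that is in view belongs to the job. Of the things that look like the coaster, take the one that is farthest from the robot's base at the start.

How it is judged:
By the outcome, as a careful person would: the job done as asked, in the order asked, and still so for the second after the job is handed in, with the robot touching nothing.
It also fails if it takes over 51 s, if anything falls off the work surface, if the arm or the gripper's body presses on something with over 40 N, if the wrist force passes 120 N, or if a joint passes its speed limit or range.

### The arm

A 7-joint arm with a two-finger parallel gripper is mounted at the origin on the work surface. World frame = base frame: x ahead of the robot, y to its left, z up, the work surface at z = 0. Lengths are in mm, angles in rad, forces in N, time in s.
With the tool pointing down it reaches from about 400 to 875 mm from the base axis. Payload 6.5 kg.
Tool frame: the origin (TCP) lies at the very end of the fingers, on their centre line; the grasp point (between the pads) lies 19 mm behind it; z points along the fingers, y is the direction in which the jaws open and shut (so a half turn about z gives the same grasp; the last joint's range is limited). The gripper opens to 85 mm and grips with 20 to 120 N. Pads are 22 mm wide; open, the fingers measure 114 mm over their backs; the gripper's body (76 mm by 85 mm) begins 54 mm behind the grasp point. The pads swing forward as they close: fully open they stand 13 mm farther back than shut.
Start: joints at [-1.415, 0.536, -0.004, 1.538, 0.003, 1.067, -0.071], TCP at [142.987, 634.07, 231.29] pointing down, gripper open.
Joint ranges: [-2.7, 2.7], [-0.37, 2.16], [-1.27, 1.26], [0.24, 2.4], [-1.31, 4.45], [0.19, 1.91], [-2.76, 2.76]. Speed limits (rad/s): [2.39, 2.39, 3.14, 3.14, 3.14, 3.14, 3.14].

### API

Orientations are given as [roll, pitch, yaw] about the fixed x, y, z axes, in that order (R = Rz(yaw) Ry(pitch) Rx(roll)).
In Python, from plant import observe, snapshot, camera_params, finish_job gives the robot as it stands.
- The arm moves only by the tool arm_command, never from a script. Its arguments are lists of equal length, an entry for each row: "slide": the shift along the tool's x, y, z in mm, a list of three; "turn": the turn, a rotation vector about the tool's x, y, z in rad, a list of three. In form: {"slide": [[x, y, z], ...], "turn": [[wx, wy, wz], ...]}. A call has 1 to 12 rows; each row is the pose to reach, as a shift and turn from the pose measured when the call began, along the tool's axes at that moment; what a row does not reach only later rows make up. A row lasts 1/8 s, in which the tool goes at most 62.5 mm and 10.7 degrees, less where a joint would pass 70% of its speed; a pose out of reach is approached as far as the arm can. A call with a gripper value outside its range is refused whole. "jaw" is the gripper command: -1 is shut, 1 is fully open, values between are in proportion, set as the call begins (left out, the last holds). The fingers move at their own pace and stop on an object; "grip_force" is the grip in N (left out, the last holds). Time passes only in rows, so rows that repeat a pose let the fingers close. It gives the time, the measured TCP pose, the force and the opening at its end, in the units of the state.
- observe(): the state, without advancing time (a new reading comes with each control period).
- snapshot(name): name is "side" or "top"; returns (picture, depth): 420x560x3 uint8, red, green, blue; 420x560 float32, mm along the optical axis (not along the pixel's ray), 0 where there is no reading.
- camera_params(name): a dict with "K" (3x3 intrinsics, pixels), "distortion" ([k1, k2, p1, p2, k3] as OpenCV has them; the pictures are not rectified), "world_from_camera" (4x4, takes a point from camera to world coordinates). Camera axes: x right, y up, looking along -z (the intrinsics and any distortion apply to the point x, -y, -z); pixel columns grow to the right and rows downward; lengths in mm; the calibration is good to about 2 mm. A picture is of the moment at which its call begins. camera_params takes no time and is no camera call.
- finish_job(): hands the job in, once; it reports no verdict.
The state is a dict: "time_s": time; "joint_pos": joint angles; "dq": joint speeds; "effort": joint torques, N m; "ee_pos": TCP position; "orientation": TCP orientation; "force": force on the tool from outside, world axes, zero at the start; "ft_torque": the same for the moment, N m; "finger_gap": opening from 0.0 (shut) to 1.0 (fully open).
Only numpy, scipy, OpenCV 4.12 (cv2) and the standard library are available. Lean on these libraries where they do the work, as an engineer would, in place of code of your own. Each camera call takes 0.05 s, during which the arm holds its last target.

## Working session

There is one attempt and no reset: what is moved stays moved. The work goes in short steps, Python scripts to look and compute and a tool call to move; the robot and the scene stay as the last step left them, time stands still between calls to the robot, and variables do not carry over. Pictures are saved under pics/ and viewed, and the job is handed in when it is done.

Besides the shell and the picture viewer there is one more tool, called after ">>>" in YAML: its name, and indented under it one key for each argument. arm_command: Moves the arm, as the interface text tells. Its arguments: {"type":"object","properties":{"slide":{"type":"array"},"turn":{"type":"array"},"jaw":{"type":"number"},"grip_force":{"type":"number"}},"required":["slide","turn"]}

```bash
mkdir -p pics; ls; cat > h.py <<'E'
import numpy as np,cv2,json
from plant import observe,snapshot,camera_params
from scipy.spatial.transform import Rotation as R
def ray(name,uv):
    p=camera_params(name);K=np.array(p["K"],float);d=np.array(p["distortion"],float);T=np.array(p["world_from_camera"],float)
    q=cv2.undistortPoints(np.array(uv,float).reshape(-1,1,2),K,d).reshape(-1,2)
    v=np.c_[q[:,0],-q[:,1],-np.ones(len(q))]
    return T[:3,3],v@T[:3,:3].T   # depth-scaled
def onplane(name,uv,z):
    o,v=ray(name,uv);return o+v*((z-o[2])/v[:,2])[:,None]
def withdepth(name,uv,dep):
    o,v=ray(name,uv);return o+v*np.array(dep).reshape(-1,1)
def cloud(name,dep):
    vv,uu=np.mgrid[0:420,0:560];P=withdepth(name,np.c_[uu.ravel(),vv.ravel()],dep.ravel());return P.reshape(420,560,3)
def take(name,tag):
    im,d=snapshot(name);cv2.imwrite(f"pics/{tag}.png",im[...,::-1]);np.save(f"{tag}_d.npy",d);np.save(f"{tag}_i.npy",im);return im,d
E
python3 - <<'E'
from h import *
s=observe();print(s)
for n in("side","top"):
    im,d=take(n,n+"0");p=camera_params(n);print(n,p)
E
```

```text
pics
{'time_s': 0.0, 'joint_pos': array([-1.41521412,  0.5371617 , -0.00444312,  1.53889369,  0.00259757,
        1.06724451, -0.07122226]), 'dq': array([-0.00034258,  0.00192814, -0.00094836,  0.00042103, -0.00109831,
        0.00041842, -0.00081834]), 'effort': array([ 6.33250438e-04, -5.83414543e+01,  1.04901206e+00, -2.59097028e+01,
        1.24785627e-02,  9.54613904e-03, -8.00477210e-06]), 'ee_pos': array([142.85599987, 633.46581594, 230.40789674]), 'orientation': array([-3.13989545e+00,  1.20558859e-04,  2.91986297e+00]), 'force': array([ 0.62974232, -0.38205547, -0.04703805]), 'ft_torque': array([-0.02076099,  0.01863328, -0.02134091]), 'finger_gap': 1.0007777669013518}
side {'K': array([[396.1098941 ,   0.        , 277.42694202],
       [  0.        , 396.1098941 , 209.93275876],
       [  0.        ,   0.        ,   1.        ]]), 'distortion': array([-0.01745622,  0.        ,  0.        ,  0.        ,  0.        ]), 'world_from_camera': array([[ 9.39634986e-01,  2.30574607e-01, -2.52826906e-01,
         2.11247789e+02],
       [-3.42112916e-01,  6.18584967e-01, -7.07326933e-01,
        -6.69210288e+02],
       [-6.69670621e-03,  7.51124483e-01,  6.60126628e-01,
         6.63078925e+02],
       [ 0.00000000e+00,  0.00000000e+00,  0.00000000e+00,
         1.00000000e+00]])}
top {'K': array([[434.47919264,   0.        , 284.85535468],
       [  0.        , 434.47919264, 207.50349934],
       [  0.        ,   0.        ,   1.        ]]), 'distortion': array([0.04185178, 0.        , 0.        , 0.        , 0.        ]), 'world_from_camera': array([[-1.29565017e-02,  9.87728580e-01, -1.55641837e-01,
         2.94473365e+02],
       [-9.99903077e-01, -1.35916322e-02, -3.01716842e-03,
        -5.89923784e+01],
       [-5.09557008e-03,  1.55587660e-01,  9.87808947e-01,
         1.08490103e+03],
       [ 0.00000000e+00,  0.00000000e+00,  0.00000000e+00,
         1.00000000e+00]])}
```

View pics/side0.png

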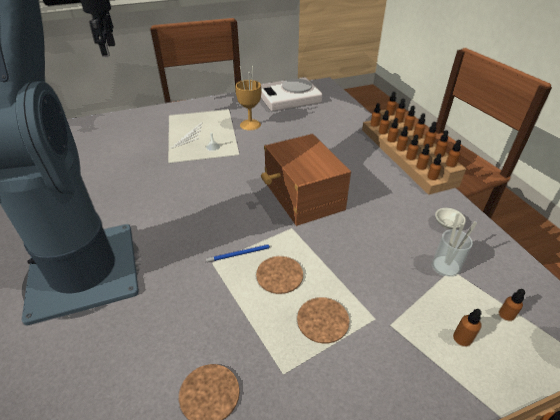

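View pics/top0.png

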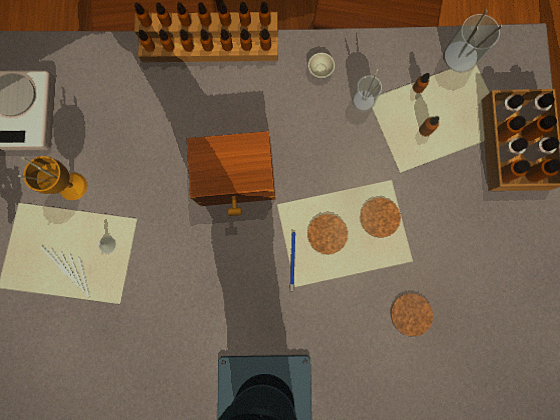

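Side: case at about (305,175), with its pull at (268,178). Three cork discs lie at (279,274), (323,319) and (210,393). Top: case at (230,167), pull at (234,206), discs at (327,232), (380,216) and (412,314).

```bash
cat > m.py <<'E'
from h import *
im=np.load("top0_i.npy");d=np.load("top0_d.npy")
for n in("top","side"):
    im=np.load(n+"0_i.npy");d=np.load(n+"0_d.npy");P=cloud(n,d)
    hsv=cv2.cvtColor(im,cv2.COLOR_RGB2HSV)
    m=((hsv[...,0]<16)&(hsv[...,1]>90)&(P[...,2]>-4)&(P[...,2]<16)&(d>0)).astype(np.uint8)
    m=cv2.morphologyEx(m,cv2.MORPH_CLOSE,np.ones((5,5)));m=cv2.morphologyEx(m,cv2.MORPH_OPEN,np.ones((5,5)))
    cs,_=cv2.findContours(m,cv2.RETR_EXTERNAL,cv2.CHAIN_APPROX_NONE)
    for c in cs:
        if cv2.contourArea(c)<500: continue
        W=onplane(n,c[:,0,:],6.)[:,:2].astype(np.float32)
        (cx,cy),r=cv2.minEnclosingCircle(W);mo=cv2.moments(W.reshape(-1,1,2));ce=(mo['m10']/mo['m00'],mo['m01']/mo['m00'])
        print(n,c[:,0].mean(0).round(),"c",np.round(ce,1),"Requiv",round(np.sqrt(abs(mo['m00'])/np.pi),1),"Renc",round(r,1),"dist",round(np.hypot(*ce),1))
    # lid top
    print("table z",np.median(P[...,2][(abs(P[...,2])<15)&(d>0)]))
    m=((abs(P[...,2]-120)<5)&(d>0)&(hsv[...,0]<16)&(hsv[...,1]>90)&(P[...,1]>-100)&(P[...,1]<250)&(P[...,0]<750)).astype(np.uint8)
    m=cv2.morphologyEx(m,cv2.MORPH_OPEN,np.ones((5,5)))
    cs,_=cv2.findContours(m,cv2.RETR_EXTERNAL,cv2.CHAIN_APPROX_NONE);c=max(cs,key=cv2.contourArea)
    W=onplane(n,c[:,0,:],120.)[:,:2].astype(np.float32)
    r=cv2.minAreaRect(W);print(n,"lid",r,cv2.boxPoints(r).round(1).tolist())
    # pull brass
    m=((hsv[...,0]>12)&(hsv[...,0]<30)&(hsv[...,1]>110)&(P[...,2]>60)&(P[...,2]<110)&(P[...,1]>-50)&(P[...,1]<200)&(P[...,0]<600))
    if m.sum():
        q=P[m];print("pull",m.sum(),np.argwhere(m).mean(0),q.mean(0),q.min(0),q.max(0))
E
python3 m.py
python3 -c "
import numpy as np,cv2
a=np.load('top0_i.npy')[120:300,170:430][...,::-1];cv2.imwrite('pics/crop0.png',cv2.resize(a,None,fx=3,fy=3,interpolation=2))"
```

```text
top [412. 315.] c [ 200.9 -356.9] Requiv 49.2 Renc 50.8 dist 409.6
top [327. 234.] c [ 397.5 -160.2] Requiv 48.2 Renc 49.7 dist 428.6
top [380. 217.] c [ 437.3 -292.9] Requiv 48.3 Renc 49.9 dist 526.3
table z 1.4418472119650687
top lid ((549.0481567382812, 69.44845581054688), (140.95265197753906, 189.46566772460938), 4.575931549072266) [[471.20001220703125, 158.3000030517578], [486.3999938964844, -30.600000381469727], [626.9000244140625, -19.399999618530273], [611.7000122070312, 169.5]]
pull 218 [205.41284404 232.57798165] [457.57306411  64.96192095  92.88205013] [ 67.98447403 -18.98604251  60.11610175] [486.16754663 155.29360631 108.70206498]
side [209. 394.] c [ 200.4 -354.2] Requiv 48.2 Renc 50.9 dist 407.0
side [323. 320.] c [ 436.1 -292.5] Requiv 48.8 Renc 50.3 dist 525.1
side [279. 274.] c [ 396.4 -159.6] Requiv 48.8 Renc 50.5 dist 427.4
table z 1.5575073992143302
side lid ((547.7349243164062, 67.56501770019531), (142.6809844970703, 195.1909637451172), 4.014004707336426) [[469.70001220703125, 159.89999389648438], [483.3999938964844, -34.79999923706055], [625.7000122070312, -24.799999237060547], [612.0999755859375, 169.89999389648438]]
pull 243 [178.57201646 281.32098765] [477.54706728  48.29755168  91.52137645] [434.64682778 -30.6100334   60.44433543] [598.12183307 157.96746099 109.91515581]
```

View pics/crop0.png

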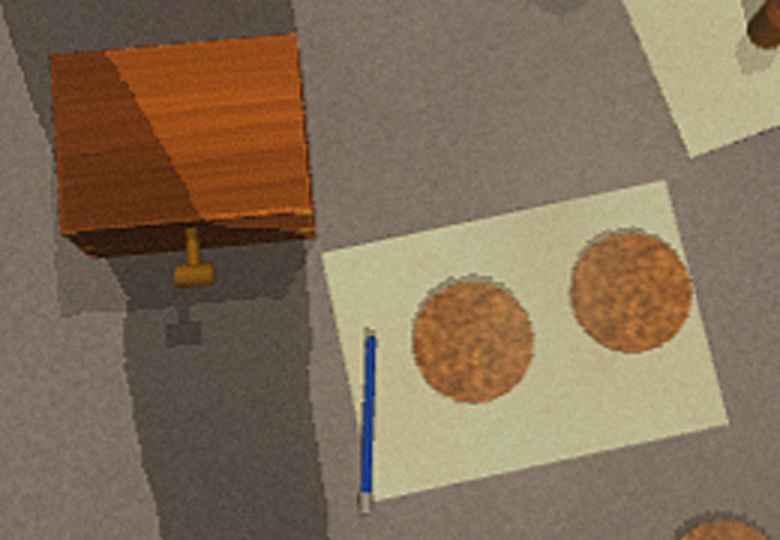

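```bash
cat > m2.py <<'E'
from h import *
for n,(r0,r1,c0,c1) in {"top":(200,222,222,246),"side":(164,190,255,284)}.items():
    im=np.load(n+"0_i.npy");d=np.load(n+"0_d.npy");P=cloud(n,d);hsv=cv2.cvtColor(im,cv2.COLOR_RGB2HSV)
    m=np.zeros((420,560),bool);m[r0:r1,c0:c1]=1
    m&=(hsv[...,0]>11)&(hsv[...,0]<32)&(hsv[...,1]>120)&(P[...,2]>65)&(P[...,2]<115)
    q=P[m];u=np.array([np.cos(.076),np.sin(.076)]);v=np.array([-u[1],u[0]])
    a=q[:,:2]@u;b=q[:,:2]@v
    s=a<454
    print(n,m.sum(),"along",np.percentile(a,[0,5,50,95]).round(1),"barrel b",np.percentile(b[s],[0,5,50,95,100]).round(1),"a",np.percentile(a[s],[0,5,50,95,100]).round(1),"z",np.percentile(q[s,2],[0,50,100]).round(1))
c=np.array([548.4,68.5]);print("case a,b",c@u,c@v)
pr=np.array([(234.7,211.3)]);w=onplane("top",pr,97)[0];print(w,w[:2]@u,w[:2]@v)
E
python3 m2.py
```

```text
top 132 along [438.4 439.5 449.1 470.2] barrel b [12.6 13.1 26.6 40.3 41.4] a [438.4 439.3 445.3 452.9 453.9] z [ 83.   98.6 104.2]
side 218 along [438.5 439.9 474.7 484.1] barrel b [12.  13.1 20.9 37.9 39.9] a [438.5 438.8 444.7 452.3 454. ] z [ 86.   97.7 102.9]
case a,b 552.0179727834603 26.663978023521747
[442.88207527  59.42417444  97.        ] 446.11553824559553 25.62599536682554
```

```bash
cat > go.py <<'E'
import sys
from h import *
# usage: go.py yaw x y z [x y z ...]
a=[float(t) for t in sys.argv[1:]];s=observe()
Rc=R.from_euler("xyz",s["orientation"]);Rt=R.from_euler("xyz",[np.pi,0,a[0]])
print("t",s["time_s"],"pos",s["ee_pos"].round(1),"ori",s["orientation"].round(4),"F",s["force"].round(1),"gap",round(s["finger_gap"],3),"q",s["joint_pos"].round(2))
for p in np.reshape(a[1:],(-1,3)): print("slide",Rc.inv().apply(p-s["ee_pos"]).round(1).tolist())
print("turn",(Rc.inv()*Rt).as_rotvec().round(4).tolist())
E
python3 go.py -3.0656 442.7 60.3 200  442.7 60.3 69
```

```text
t 0.1 pos [142.9 633.5 230.5] ori [-3.1400e+00  1.0000e-04  2.9199e+00] F [ 1.2 -0.2 -0.5] gap 0.997 q [-1.42  0.54 -0.    1.54  0.    1.07 -0.07]
slide [-418.5, -493.2, 31.3]
slide [-418.5, -493.0, 162.3]
turn [-0.0016, -0.0001, -0.2977]
```

>>> arm_command:
  slide:
    - [-35,-41,3]
    - [-70,-82,5]
    - [-105,-123,8]
    - [-140,-164,10]
    - [-174,-205,13]
    - [-209,-246,16]
    - [-244,-288,18]
    - [-279,-329,21]
    - [-314,-370,23]
    - [-349,-411,26]
    - [-384,-452,29]
    - [-418.5,-493,31]
  turn:
    - [0,0,-0.025]
    - [0,0,-0.05]
    - [0,0,-0.075]
    - [0,0,-0.1]
    - [0,0,-0.125]
    - [0,0,-0.15]
    - [0,0,-0.175]
    - [0,0,-0.2]
    - [0,0,-0.225]
    - [0,0,-0.25]
    - [0,0,-0.275]
    - [0,0,-0.298]
  jaw: 1

```text
time_s: 1.6
ee_pos: [443.1, 58.9, 200.2]
orientation: [-3.14, -0.0, -3.064]
force: [1.1, 0.9, 0.1]
finger_gap: 1.002
```

```bash
python3 go.py -3.0656 442.7 60.3 200  442.7 60.3 69
```

```text
t 1.6 pos [443.1  58.9 200.2] ori [-3.1402e+00 -4.0000e-04 -3.0643e+00] F [1.1 0.9 0.1] gap 1.002 q [-0.45  0.24  0.25  2.09 -0.08  0.82  1.49]
slide [0.3, 1.4, 0.2]
slide [0.3, 1.6, 131.2]
turn [-0.0014, -0.0004, 0.0013]
```

>>> arm_command:
  slide:
    - [0.3,1.5,25]
    - [0.3,1.5,50]
    - [0.3,1.5,75]
    - [0.3,1.5,100]
    - [0.3,1.5,120]
    - [0.3,1.5,131]
    - [0.3,1.5,131]
  turn:
    - [0,0,0]
    - [0,0,0]
    - [0,0,0]
    - [0,0,0]
    - [0,0,0]
    - [0,0,0]
    - [0,0,0]

```text
time_s: 2.48
ee_pos: [442.2, 60.1, 68.8]
orientation: [-3.14, -0.002, -3.064]
force: [-0.3, -0.5, -0.7]
finger_gap: 1.003
```

```bash
python3 go.py -3.0656 442.7 60.3 69; python3 -c "
from h import *
im,d=take('side','side1');cv2.imwrite('pics/side1c.png',cv2.resize(im[100:260,190:400][...,::-1],None,fx=3,fy=3))"
```

```text
t 2.475 pos [442.2  60.1  68.8] ori [-3.1399e+00 -1.8000e-03 -3.0644e+00] F [-0.3 -0.5 -0.7] gap 1.003 q [-0.39  0.48  0.19  2.18 -0.18  0.5   1.58]
slide [-0.5, 0.2, -0.2]
turn [-0.0017, -0.0018, 0.0012]
```

View pics/side1c.png

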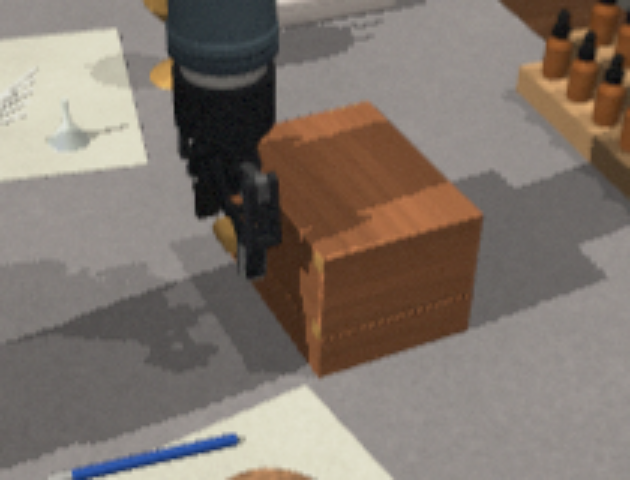

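The fingers straddle the pull (crop 225,237). Closing gently.

>>> arm_command:
  slide:
    - [0,0,0]
    - [0,0,0]
    - [0,0,0]
    - [0,0,0]
    - [0,0,0]
    - [0,0,0]
    - [0,0,0]
    - [0,0,0]
  turn:
    - [0,0,0]
    - [0,0,0]
    - [0,0,0]
    - [0,0,0]
    - [0,0,0]
    - [0,0,0]
    - [0,0,0]
    - [0,0,0]
  jaw: -1
  grip_force: 40

```text
time_s: 3.52
ee_pos: [442.9, 62.0, 70.0]
orientation: [3.141, -0.0, -3.063]
force: [-3.2, 4.8, 8.7]
finger_gap: 0.341
```

```bash
cat > arc.py <<'E'
import sys
from h import *
s=observe();Rc=R.from_euler("xyz",s["orientation"]);u=np.array([np.cos(.076),np.sin(.076),0])
th0=float(sys.argv[1])
f=lambda t:u*(-176*np.cos(t)+50*np.sin(t))+np.array([0,0,176*np.sin(t)+50*np.cos(t)])
print(s["time_s"],s["ee_pos"].round(1),s["orientation"].round(4),s["force"].round(1),s["finger_gap"])
for t in map(float,sys.argv[2:]): print(t,Rc.inv().apply(f(t)-f(th0)).round(1).tolist())
E
python3 arc.py 0 .1 .2 .3 .4 .5 .6 .7 .8
```

```text
3.525 [442.9  62.   70. ] [ 3.1409 -0.     -3.063 ] [-3.2  4.8  8.7] 0.341245998418582
0.1 [-5.9, -0.0, -17.3]
0.2 [-13.4, -0.0, -34.0]
0.3 [-22.6, -0.0, -49.8]
0.4 [-33.4, -0.0, -64.6]
0.5 [-45.5, -0.1, -78.3]
0.6 [-59.0, -0.1, -90.6]
0.7 [-73.6, -0.1, -101.6]
0.8 [-89.2, -0.2, -111.1]
```

>>> arm_command:
  slide:
    - [-2.8,0,-8.7]
    - [-5.9,0,-17.3]
    - [-9.5,0,-25.7]
    - [-13.4,0,-34]
    - [-17.8,0,-42]
    - [-22.6,0,-49.8]
    - [-27.8,0,-57.3]
    - [-33.4,0,-64.6]
    - [-39.3,0,-71.6]
    - [-45.5,0,-78.3]
    - [-45.5,0,-78.3]
  turn:
    - [0,0,0]
    - [0,0,0]
    - [0,0,0]
    - [0,0,0]
    - [0,0,0]
    - [0,0,0]
    - [0,0,0]
    - [0,0,0]
    - [0,0,0]
    - [0,0,0]
    - [0,0,0]

```text
time_s: 4.9
ee_pos: [488.4, 65.7, 148.7]
orientation: [3.141, -0.0, -3.063]
force: [-2.2, 2.4, -1.6]
finger_gap: 0.344
```

```bash
python3 arc.py .5 .6 .7 .8 .9 1.0 1.1 1.2 1.3 1.4 1.5 1.6; python3 -c "
from h import *
im,d=take('side','side2');cv2.imwrite('pics/side2c.png',cv2.resize(im[60:260,190:400][...,::-1],None,fx=2.5,fy=2.5))"
```

```text
4.9 [488.4  65.7 148.7] [ 3.1407e+00 -1.0000e-04 -3.0630e+00] [-2.2  2.4 -1.6] 0.34382409292410426
0.6 [-13.5, -0.0, -12.4]
0.7 [-28.1, -0.1, -23.4]
0.8 [-43.7, -0.1, -32.8]
0.9 [-60.2, -0.1, -40.7]
1.0 [-77.5, -0.2, -46.9]
1.1 [-95.2, -0.2, -51.3]
1.2 [-113.3, -0.2, -53.9]
1.3 [-131.6, -0.3, -54.7]
1.4 [-149.8, -0.3, -53.7]
1.5 [-167.9, -0.4, -50.9]
1.6 [-185.6, -0.4, -46.2]
```

View pics/side2c.png

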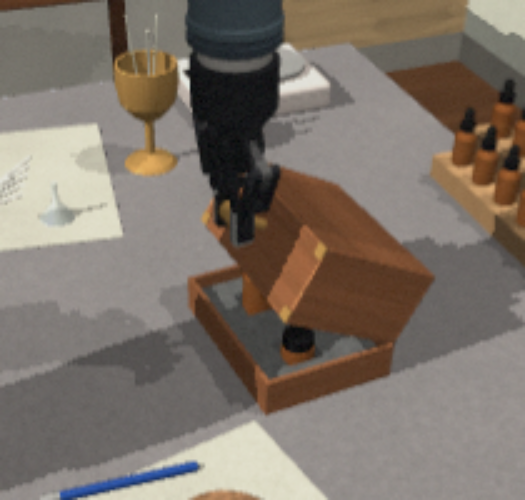

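The lid is at about 0.5 rad and the forces are low. An amber body shows in the far pocket (crop 255,292) and a short black-capped jar in the near one (298,343). Continuing the arc.

>>> arm_command:
  slide:
    - [-13.5,0,-12.4]
    - [-28.1,0,-23.4]
    - [-43.7,0,-32.8]
    - [-60.2,0,-40.7]
    - [-77.5,0,-46.9]
    - [-95.2,0,-51.3]
    - [-113.3,0,-53.9]
    - [-131.6,0,-54.7]
    - [-149.8,0,-53.7]
    - [-167.9,0,-50.9]
    - [-185.6,0,-46.2]
    - [-185.6,0,-46.2]
  turn:
    - [0,0,0]
    - [0,0,0]
    - [0,0,0]
    - [0,0,0]
    - [0,0,0]
    - [0,0,0]
    - [0,0,0]
    - [0,0,0]
    - [0,0,0]
    - [0,0,0]
    - [0,0,0]
    - [0,0,0]

```text
time_s: 6.45
ee_pos: [674.6, 80.3, 194.8]
orientation: [3.141, 0.002, -3.063]
force: [-1.2, 1.1, 3.8]
finger_gap: 0.34
```

```bash
python3 arc.py 1.6 1.7; python3 -c "
from h import *
im,d=take('side','side3');cv2.imwrite('pics/side3c.png',cv2.resize(im[60:260,190:400][...,::-1],None,fx=2.5,fy=2.5))"
```

```text
6.45 [674.6  80.3 194.8] [ 3.1408e+00  2.0000e-03 -3.0629e+00] [-1.2  1.1  3.8] 0.33966830815957055
1.7 [-17.1, -0.1, 6.4]
```

View pics/side3c.png

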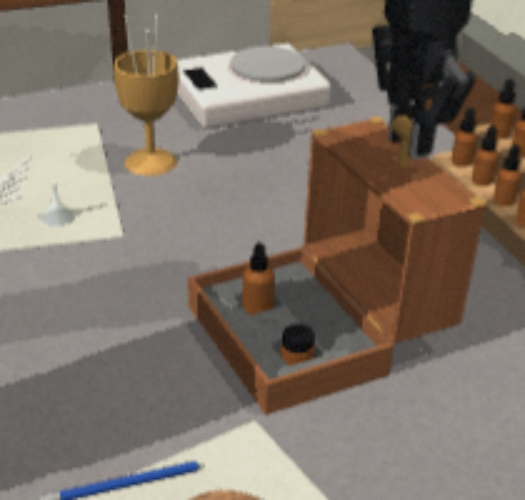

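The lid stands at about 1.6 rad and the dropper bottle is in the left (far) pocket. I'll go on to about 1.7, then release.

>>> arm_command:
  slide:
    - [-8.7,0,3]
    - [-17,0,6.4]
    - [-17,0,6.4]
  turn:
    - [0,0,0]
    - [0,0,0]
    - [0,0,0]

```text
time_s: 6.88
ee_pos: [691.7, 81.7, 188.6]
orientation: [3.141, 0.002, -3.063]
force: [0.8, 2.1, 3.5]
finger_gap: 0.343
```

>>> arm_command:
  slide:
    - [0,0,0]
    - [0,0,0]
    - [0,0,0]
    - [0,0,0]
    - [0,0,0]
    - [0,0,-15]
    - [0,0,-45]
    - [0,0,-85]
    - [0,0,-105]
  turn:
    - [0,0,0]
    - [0,0,0]
    - [0,0,0]
    - [0,0,0]
    - [0,0,0]
    - [0,0,0]
    - [0,0,0]
    - [0,0,0]
    - [0,0,0]
  jaw: 0.6

```text
time_s: 8.0
ee_pos: [692.6, 81.4, 297.6]
orientation: [3.141, 0.007, -3.063]
force: [0.3, 0.7, 0.1]
finger_gap: 0.8
```

```bash
python3 - <<'E'
from h import *
s=observe();print(s["time_s"],s["ee_pos"],s["force"],s["finger_gap"])
im,d=take('side','side4');cv2.imwrite('pics/side4c.png',cv2.resize(im[60:260,190:400][...,::-1],None,fx=2.5,fy=2.5))
im,d=take('top','top4');cv2.imwrite('pics/top4c.png',cv2.resize(im[90:230,170:310][...,::-1],None,fx=4,fy=4))
E
```

```text
8.0 [692.63264229  81.44057847 297.58681607] [0.28165623 0.70673741 0.11631796] 0.8000494138063243
```

View pics/side4c.png

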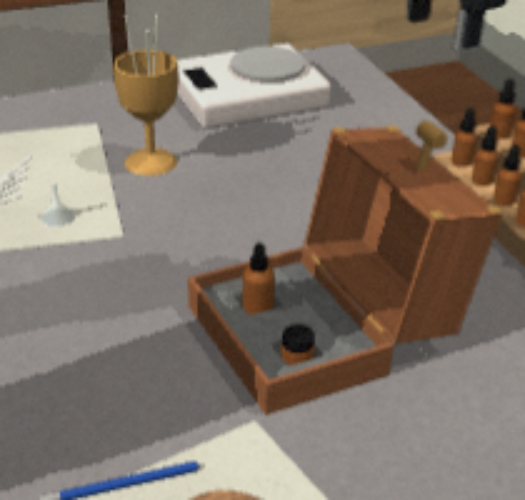

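View pics/top4c.png

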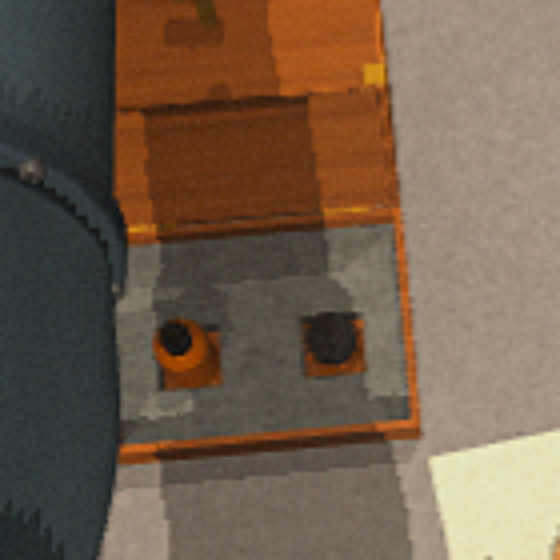

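The lid stays open on its own, at its stop. The dropper bottle is at top crop (177,338), i.e. (214,174), and side crop (259,280). The jar is at top crop (333,338).

```bash
python3 - <<'E'
from h import *
print("bulb top z97",onplane("top",[(170+177/4,90+338/4)],95)[0].round(1))
u=np.array([np.cos(.076),np.sin(.076)]);v=np.array([-u[1],u[0]])
for n in("top","side"):
    im=np.load(n+"4_i.npy");d=np.load(n+"4_d.npy");P=cloud(n,d);hsv=cv2.cvtColor(im,cv2.COLOR_RGB2HSV)
    near=np.hypot(P[...,0]-535,P[...,1]-112.5)<28
    b=near&(P[...,2]>74)&(P[...,2]<110)&(hsv[...,2]<70);q=P[b];print(n,"cap",len(q),q.mean(0).round(1),q.max(0).round(1))
    b=near&(P[...,2]>44)&(P[...,2]<66)&(hsv[...,1]>110);q=P[b];print(n,"body",len(q),np.median(q,0).round(1),q.min(0).round(1),q.max(0).round(1))
# side outline of body between z 30..58: left/right edges midline
c=[(190+259/2.5,60+248/2.5)];print("bulb side z~95",onplane("side",c,92)[0].round(1))
E
python3 go.py -3.0656 535 112.5 260
```

```text
bulb top z97 [530.7 107.7  95. ]
top cap 50 [533.7 111.3  87.5] [542.6 120.3  99.1]
top body 88 [527.2 106.8  61.7] [518.7  96.3  44. ] [551.  128.9  65.6]
side cap 49 [533.7 110.1  84.4] [543.5 117.2  99.4]
side body 105 [529.1 102.7  57.7] [518.7  96.3  44.1] [549.8 122.7  65.7]
bulb side z~95 [535.9 112.9  92. ]
t 8.1 pos [693.2  81.5 297.7] ori [ 3.1403  0.0088 -3.0632] F [ 0.7 -0.3 -0.4] gap 0.797 q [-0.35  0.57  0.27  1.34 -0.15  1.24  1.58]
slide [155.6, 43.2, 36.4]
turn [0.0013, 0.0088, 0.0024]
```

```bash
python3 go.py 1.647 534 111.5 200
```

```text
t 8.1 pos [693.2  81.5 297.7] ori [ 3.1403  0.0088 -3.0632] F [ 0.7 -0.3 -0.4] gap 0.797 q [-0.35  0.57  0.27  1.34 -0.15  1.24  1.58]
slide [157.2, 42.2, 96.4]
turn [0.0079, 0.0059, 1.573]
```

>>> arm_command:
  slide:
    - [16,4,3]
    - [32,8,8]
    - [48,13,16]
    - [64,17,25]
    - [80,21,37]
    - [96,25,50]
    - [112,30,63]
    - [128,34,76]
    - [144,38,88]
    - [157.2,42.2,96.4]
    - [157.2,42.2,96.4]
  turn:
    - [0,0,0.15]
    - [0,0,0.31]
    - [0,0,0.47]
    - [0,0,0.63]
    - [0,0,0.79]
    - [0,0,0.95]
    - [0,0,1.11]
    - [0,0,1.27]
    - [0,0,1.42]
    - [0.008,0.006,1.573]
    - [0.008,0.006,1.573]
  jaw: 0.4

```text
time_s: 9.48
ee_pos: [532.6, 111.8, 199.0]
orientation: [-3.139, 0.001, 1.649]
force: [0.2, -0.0, 0.2]
finger_gap: 0.702
```

```bash
python3 go.py 1.647 534 111.5 110 534 111.5 31
```

```text
t 9.475 pos [532.6 111.8 199. ] ori [-3.1391e+00  6.0000e-04  1.6493e+00] F [ 0.2 -0.   0.2] gap 0.702 q [-0.75  0.45  0.6   1.88 -0.31  0.91  0.08]
slide [-0.3, 1.6, 89.0]
slide [-0.3, 1.8, 168.0]
turn [-0.0025, 0.0006, 0.0023]
```

>>> arm_command:
  slide:
    - [-0.3,1.6,25]
    - [-0.3,1.6,55]
    - [-0.3,1.6,80]
    - [-0.3,1.6,89]
    - [-0.3,1.6,89]
  turn:
    - [-0.002,0,0.002]
    - [-0.002,0,0.002]
    - [-0.002,0,0.002]
    - [-0.002,0,0.002]
    - [-0.002,0,0.002]

```text
time_s: 10.1
ee_pos: [534.3, 111.3, 110.1]
orientation: [-3.141, 0.001, 1.648]
force: [0.5, 0.1, 0.4]
finger_gap: 0.701
```

```bash
python3 go.py 1.647 534 111.5 31; python3 -c "
from h import *
im,d=take('side','side5');cv2.imwrite('pics/side5c.png',cv2.resize(im[60:260,190:400][...,::-1],None,fx=2.8,fy=2.8))"
```

```text
t 10.1 pos [534.3 111.3 110.1] ori [-3.1410e+00  7.0000e-04  1.6484e+00] F [0.5 0.1 0.4] gap 0.701 q [-0.68  0.58  0.52  1.93 -0.42  0.74  0.16]
slide [0.3, -0.3, 79.1]
turn [-0.0005, 0.0007, 0.0014]
```

View pics/side5c.png

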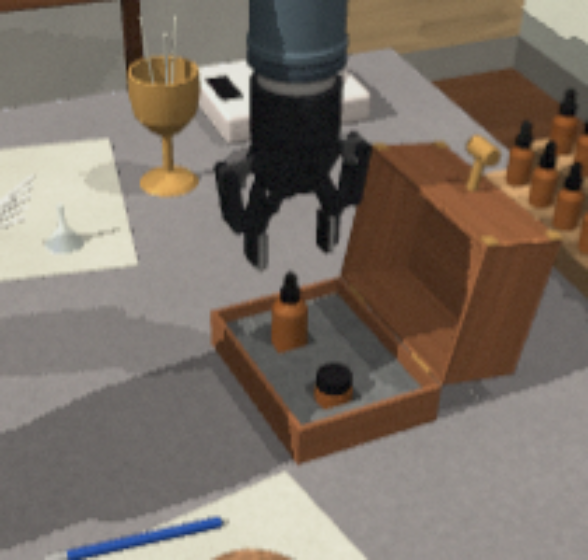

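The fingers straddle the dropper bottle (crop 290,315). Descending.

>>> arm_command:
  slide:
    - [0,0,18]
    - [0,0,36]
    - [0,0,52]
    - [0,0,66]
    - [0,0,75]
    - [0,0,78]
    - [0,0,78]
  turn:
    - [0,0,0]
    - [0,0,0]
    - [0,0,0]
    - [0,0,0]
    - [0,0,0]
    - [0,0,0]
    - [0,0,0]

```text
time_s: 11.02
ee_pos: [534.9, 111.3, 32.7]
orientation: [3.141, 0.0, 1.648]
force: [0.4, -0.2, 0.7]
finger_gap: 0.699
```

>>> arm_command:
  slide:
    - [0,0,0]
    - [0,0,0]
    - [0,0,0]
    - [0,0,0]
    - [0,0,0]
    - [0,0,0]
    - [0,0,0]
  turn:
    - [0,0,0]
    - [0,0,0]
    - [0,0,0]
    - [0,0,0]
    - [0,0,0]
    - [0,0,0]
    - [0,0,0]
  jaw: -1
  grip_force: 25

```text
time_s: 11.9
ee_pos: [535.5, 111.4, 33.3]
orientation: [3.14, 0.0, 1.648]
force: [0.6, 0.7, 5.9]
finger_gap: 0.385
```

```bash
python3 go.py 1.647 534 111.5 150; python3 -c "
from h import *
im,d=take('side','side6');cv2.imwrite('pics/side6c.png',cv2.resize(im[60:260,190:400][...,::-1],None,fx=2.8,fy=2.8))"
```

```text
t 11.9 pos [535.5 111.4  33.3] ori [3.1398e+00 1.0000e-04 1.6480e+00] F [0.6 0.7 5.9] gap 0.385 q [-0.61  0.71  0.43  1.95 -0.5   0.59  0.23]
slide [0.2, -1.3, -116.7]
turn [0.0018, 0.0001, 0.001]
```

View pics/side6c.png

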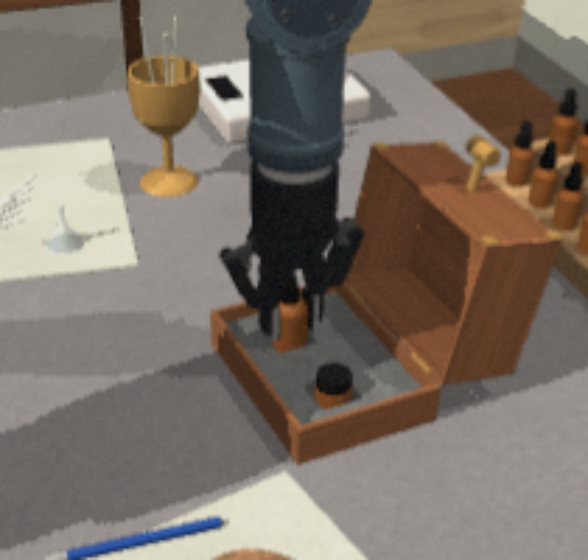

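Gripped: the opening is about 33 mm. Lifting.

>>> arm_command:
  slide:
    - [0,0,0]
    - [0,0,-5]
    - [0,0,-15]
    - [0,0,-30]
    - [0,0,-50]
    - [0,0,-70]
    - [0,0,-90]
    - [0,0,-110]
    - [0,0,-117]
    - [0,0,-117]
  turn:
    - [0,0,0]
    - [0,0,0]
    - [0,0,0]
    - [0,0,0]
    - [0,0,0]
    - [0,0,0]
    - [0,0,0]
    - [0,0,0]
    - [0,0,0]
    - [0,0,0]
  grip_force: 35

```text
time_s: 13.2
ee_pos: [535.5, 111.6, 150.9]
orientation: [3.139, -0.0, 1.648]
force: [-0.0, 0.3, -0.8]
finger_gap: 0.384
```

```bash
python3 go.py 1.647 436.8 -292.8 150; python3 -c "
from h import *
im,d=take('side','side7');cv2.imwrite('pics/side7c.png',cv2.resize(im[60:260,190:400][...,::-1],None,fx=2.8,fy=2.8))"
```

```text
t 13.2 pos [535.5 111.6 150.9] ori [ 3.1388e+00 -4.0000e-04  1.6481e+00] F [-0.   0.3 -0.8] gap 0.384 q [-0.71  0.52  0.56  1.91 -0.37  0.81  0.12]
slide [-395.6, -129.6, 0.4]
turn [0.0028, -0.0004, 0.0011]
```

View pics/side7c.png

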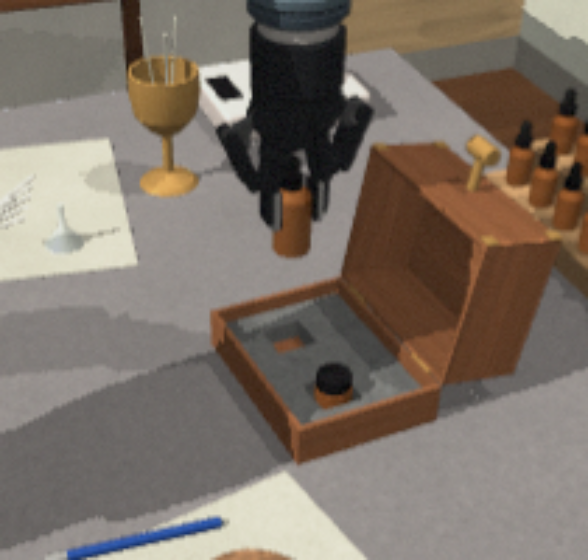

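The bottle is out, upright. Candidate coasters in the top view:
- (412,314) is 410 mm from the base.
- (327,232) is 429 mm from the base.
- (380,216) is 526 mm from the base. This is the farthest, so it is the one meant, at (437,-293). Its radius measures about 49 mm, and it shows in the enlarged crop at (630,292).

>>> arm_command:
  slide:
    - [-15,-5,0]
    - [-45,-15,0]
    - [-85,-28,0]
    - [-125,-41,0]
    - [-165,-54,0]
    - [-205,-67,0]
    - [-245,-80,0]
    - [-285,-93,0]
    - [-325,-106,0]
    - [-360,-118,0]
    - [-385,-126,0]
    - [-395.6,-129.6,0]
  turn:
    - [0,0,0]
    - [0,0,0]
    - [0,0,0]
    - [0,0,0]
    - [0,0,0]
    - [0,0,0]
    - [0,0,0]
    - [0,0,0]
    - [0,0,0]
    - [0,0,0]
    - [0,0,0]
    - [0,0,0]

```text
time_s: 14.75
ee_pos: [434.4, -294.9, 149.6]
orientation: [3.141, 0.0, 1.645]
force: [-0.5, -0.0, -1.7]
finger_gap: 0.385
```

```bash
python3 go.py 1.647 436.8 -292.8 60 436.8 -292.8 34.3; python3 -c "
from h import *
im,d=take('side','side8');cv2.imwrite('pics/side8c.png',cv2.resize(im[170:370,210:420][...,::-1],None,fx=2.8,fy=2.8))"
```

```text
t 14.75 pos [ 434.4 -294.9  149.6] ori [3.1413e+00 2.0000e-04 1.6447e+00] F [-0.5 -0.  -1.7] gap 0.385 q [ 0.05  0.5   0.6   1.96 -0.38  0.79  0.94]
slide [2.0, 2.5, 89.6]
slide [2.0, 2.5, 115.3]
turn [0.0003, 0.0002, -0.0023]
```

View pics/side8c.png

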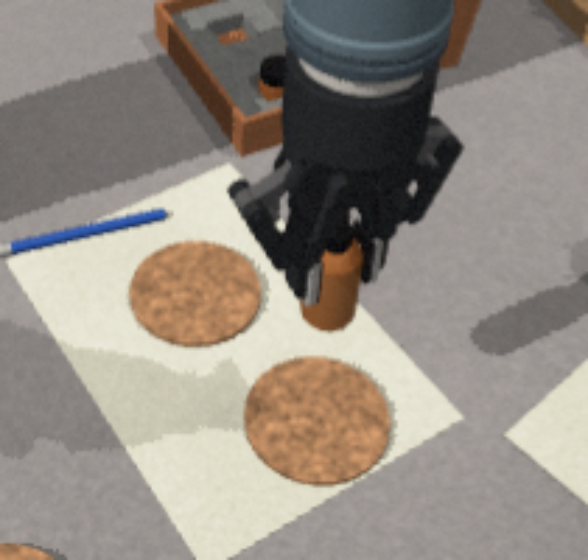

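>>> arm_command:
  slide:
    - [0.5,0.6,15]
    - [1,1.2,35]
    - [2,2.5,60]
    - [2,2.5,80]
    - [2,2.5,95]
    - [2,2.5,104]
    - [2,2.5,107]
    - [2,2.5,107]
  turn:
    - [0,0,0]
    - [0,0,0]
    - [0,0,0]
    - [0,0,0]
    - [0,0,0]
    - [0,0,0]
    - [0,0,0]
    - [0,0,0]

```text
time_s: 15.8
ee_pos: [437.1, -293.5, 43.0]
orientation: [3.141, 0.001, 1.645]
force: [0.7, 0.4, -1.1]
finger_gap: 0.385
```

```bash
python3 go.py 1.647 436.8 -292.8 34.3; python3 -c "
from h import *
im,d=take('side','side9');cv2.imwrite('pics/side9c.png',cv2.resize(im[220:370,250:400][...,::-1],None,fx=4,fy=4))"
```

```text
t 15.8 pos [ 437.1 -293.5   43. ] ori [3.1407e+00 1.1000e-03 1.6446e+00] F [ 0.7  0.4 -1.1] gap 0.385 q [ 0.15  0.67  0.46  2.   -0.52  0.59  1.04]
slide [0.7, -0.2, 8.7]
turn [0.0009, 0.0011, -0.0024]
```

View pics/side9c.png

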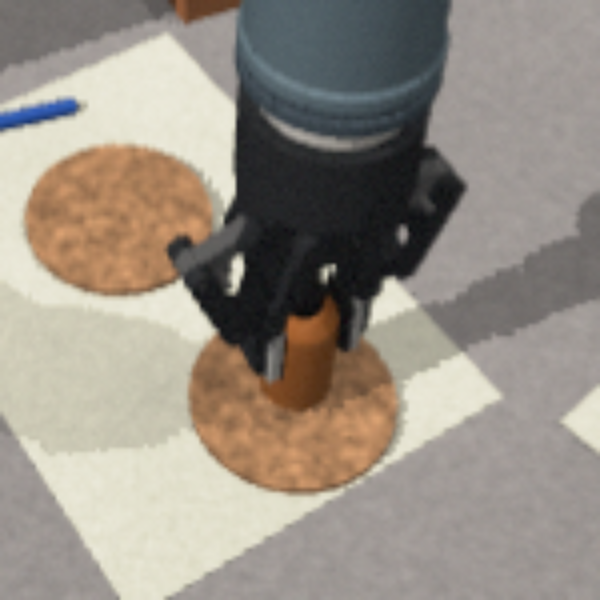

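The bottle is over the middle of the disc, with its underside about 8 mm up. I'll lower it slowly and watch the force.

>>> arm_command:
  slide:
    - [0,0,2]
    - [0,0,4]
    - [0,0,5]
    - [0,0,6]
    - [0,0,7]
    - [0,0,7]
  turn:
    - [0,0,0]
    - [0,0,0]
    - [0,0,0]
    - [0,0,0]
    - [0,0,0]
    - [0,0,0]

```text
time_s: 16.6
ee_pos: [437.2, -293.6, 36.1]
orientation: [3.141, 0.001, 1.645]
force: [-0.2, -0.4, -0.5]
finger_gap: 0.386
```

>>> arm_command:
  slide:
    - [0,0,0.5]
    - [0,0,1]
    - [0,0,1]
  turn:
    - [0,0,0]
    - [0,0,0]
    - [0,0,0]

```text
time_s: 16.98
ee_pos: [437.2, -293.6, 35.1]
orientation: [3.141, 0.001, 1.645]
force: [0.8, 0.4, -1.4]
finger_gap: 0.387
```

>>> arm_command:
  slide:
    - [0,0,0.5]
    - [0,0,1]
    - [0,0,1]
  turn:
    - [0,0,0]
    - [0,0,0]
    - [0,0,0]

```text
time_s: 17.35
ee_pos: [437.2, -293.6, 34.4]
orientation: [3.14, 0.001, 1.644]
force: [-0.9, 0.3, 4.6]
finger_gap: 0.382
```

>>> arm_command:
  slide:
    - [0,0,0.4]
    - [0,0,0.8]
    - [0,0,0.8]
  turn:
    - [0,0,0]
    - [0,0,0]
    - [0,0,0]

```text
time_s: 17.73
ee_pos: [437.2, -293.7, 34.3]
orientation: [3.14, 0.001, 1.644]
force: [-2.3, 1.9, 12.1]
finger_gap: 0.383
```

Contact came at z = 34.4, as predicted. I'll ease off slightly and release.

>>> arm_command:
  slide:
    - [0,0,-0.5]
    - [0,0,-0.5]
  turn:
    - [0,0,0]
    - [0,0,0]

```text
time_s: 17.98
ee_pos: [437.3, -293.7, 34.7]
orientation: [3.14, 0.001, 1.644]
force: [0.3, -1.2, -0.8]
finger_gap: 0.385
```

>>> arm_command:
  slide:
    - [0,0,0]
    - [0,0,0]
    - [0,0,0]
    - [0,0,0]
    - [0,0,0]
    - [0,0,0]
  turn:
    - [0,0,0]
    - [0,0,0]
    - [0,0,0]
    - [0,0,0]
    - [0,0,0]
    - [0,0,0]
  jaw: 0.5

```text
time_s: 18.73
ee_pos: [437.3, -293.7, 34.7]
orientation: [3.14, 0.001, 1.644]
force: [-0.0, -0.4, -0.3]
finger_gap: 0.751
```

```bash
python3 go.py 1.647 436.8 -292.8 200; python3 -c "
from h import *
im,d=take('side','side10');cv2.imwrite('pics/side10c.png',cv2.resize(im[220:370,250:400][...,::-1],None,fx=4,fy=4))"
```

```text
t 18.725 pos [ 437.3 -293.7   34.7] ori [3.1399e+00 8.0000e-04 1.6443e+00] F [-0.  -0.4 -0.3] gap 0.751 q [ 0.16  0.69  0.45  2.   -0.53  0.57  1.05]
slide [0.8, -0.1, -165.3]
turn [0.0017, 0.0008, -0.0027]
```

View pics/side10c.png

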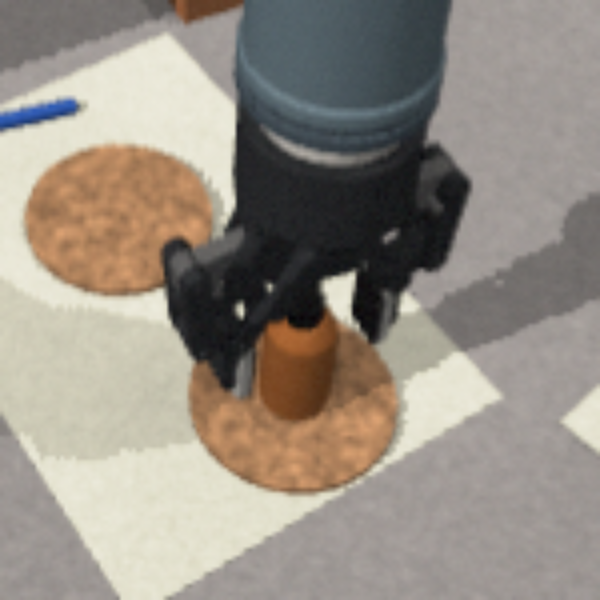

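The bottle stands upright on the disc and the fingers are clear of it. Retreating straight up.

>>> arm_command:
  slide:
    - [0,0,-8]
    - [0,0,-20]
    - [0,0,-40]
    - [0,0,-65]
    - [0,0,-90]
    - [0,0,-120]
    - [0,0,-150]
    - [0,0,-180]
    - [0,0,-200]
    - [0,0,-200]
  turn:
    - [0,0,0]
    - [0,0,0]
    - [0,0,0]
    - [0,0,0]
    - [0,0,0]
    - [0,0,0]
    - [0,0,0]
    - [0,0,0]
    - [0,0,0]
    - [0,0,0]

```text
time_s: 20.02
ee_pos: [437.7, -294.2, 236.6]
orientation: [3.136, 0.002, 1.644]
force: [0.8, -0.3, 0.0]
finger_gap: 0.752
```

```bash
python3 - <<'E'
from h import *
im,d=take('side','side11')
P=cloud("side",d)
m=(np.hypot(P[...,0]-437,P[...,1]+293)<35)&(P[...,2]>14)&(P[...,2]<115);q=P[m]
for a,b in((15,50),(75,105)):
    k=q[(q[:,2]>a)&(q[:,2]<b)];print(a,b,len(k),k.mean(0).round(1),k.min(0).round(1),k.max(0).round(1))
s=observe();print(s["time_s"],s["ee_pos"],s["force"])
E
```

```text
15 50 203 [ 430.9 -301.4   32.7] [ 420.2 -307.9   15.1] [ 451.7 -282.6   50. ]
75 105 110 [ 435.6 -293.6   87. ] [ 428.3 -299.6   75.7] [ 445.6 -282.3   99.5]
20.075 [ 437.12443689 -293.59534304  235.40005487] [ 0.18639551  0.16929501 -0.43482624]
```

View pics/side11.png

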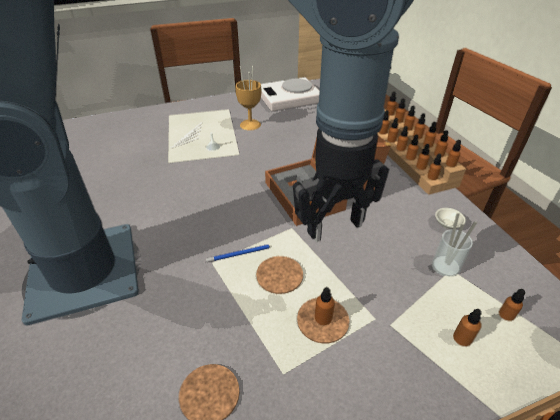

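The bottle stands on the far coaster at (324,312), upright, with its top about 98 mm up. I'll check the lid from above before handing in.

```bash
python3 -c "
from h import *
im,d=take('top','top11')"
```

```text
(no output)
```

View pics/top11.png

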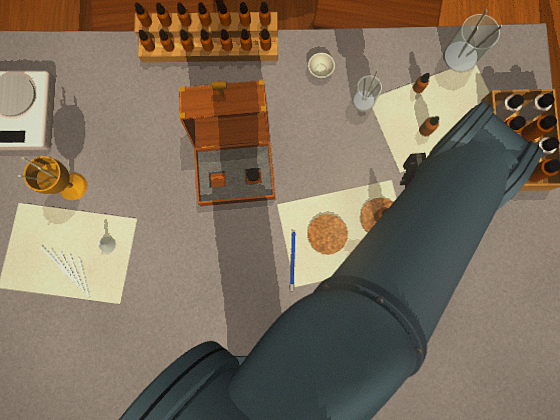

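The lid is open at its stop (220,110), the left pocket (217,179) is empty and the jar (253,175) is still in place. Handing in.

```bash
python3 -c "
from plant import finish_job;print(finish_job())"
```

```text
the job is handed in; nothing more can be done
None
```

The job is done and handed in, at about 20 s of the 51 s allowed. I swung the lid by its pull to about 1.7 rad and let go; it stayed open at its stop. I then lifted the dropper bottle from the left pocket and set it on the coaster farthest from the base (526 mm away; the other two are at 410 and 429 mm).

**Last checks:**
- **Bottle:** it stands upright, about 1 mm from the measured coaster centre, and its top is about 99 mm up where 98 mm was expected.
- **Lid and case:** the lid was still open, the left pocket was empty and the jar had not moved.
- **Arm:** the gripper is clear above the bottle and the wrist force reads about zero.
- **Forces:** the highest I read was about 12 N, while pressing the bottle lightly onto the cork before releasing it. I read the force only at the end of each move, so short peaks in between would not show.

No check failed or disagreed.

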